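Shut the bench feeder's gate and hold its draw rod at the mark

TASK

Shut off the bench coffee feeder for clearing: lift the gate blade out of its low parking rack and slide it edgewise down into the slot on top of the feeder until it is fully home, and let go of it. Only then take the black upright grip of the feeder's spring-loaded telescoping rod, draw it out until its pointer lies level with the sliding mark on the ruler, and finish while still holding it there in the fingers, for the spring pulls it back. Leave the mark as it is set, and do not disturb the tin, the jar or the bowl on the scale.

Things in the scene. Friction and masses are not known exactly. Their poses are not given: they have to be found in the camera images.
- feeder: Bench feeder, fixed. Origin: on the table under the middle of its aluminium throat block, 120 mm (its x) by 80 mm (y), 100 mm high. On the +y side, y = 97 to 213 mm, stands a square steel inlet hopper 140 mm high. From the -y face a dark tube, 26 mm thick, axis at x = 0 and 60 mm above the table, runs to y = -120 mm; the rod comes out of it along -y.
- slot_mouth (a point): Centre of the gate slot, at the level of the block's top, 100 mm above the table, straight above the feeder's origin; axes as the feeder's. The slot runs along x: 84 mm long (x), 10 mm wide (y), 75 mm deep, rims chamfered 3 mm.
- pull_rod (a joint): How far the telescoping rod is drawn out (m): 0 at rest, grows as it is pulled along the feeder's -y, stop at 0.095. The inner spring pulls it back with about 4 N at rest plus 1 N for every 10 mm drawn (100 N/m); it runs back if let go.
- rod_grip (a point): Point on the axis of the rod's upright black grip, 20 mm below its top, 115 mm above the table. The grip is a straight post, 26 mm (feeder x) by 20 mm (y), from 45 to 135 mm above the table, on the end of the rod (14 mm thick, axis at 60 mm). At rest at feeder x = 0, y = -180 mm, 50 mm clear of the tube's mouth. Axes as the feeder's.
- pointer (a point): Tip of the thin steel pointer fin (4 mm thick) that sticks out from the foot of the grip along the feeder's +x, 60 mm above the table; it moves with the rod. At rest at feeder x = 45, y = -180 mm. Axes as the feeder's.
- mark_edge (a point): Middle of the edge, facing the pointer, of the sliding mark's upright tab (5 mm thick along y, 20 mm wide, top at 72 mm), a dark clip on the ruler bar (feeder x = 50 to 66, y = -37 to -300 mm, top at 50 mm). It is set 35 to 80 mm out from the pointer's rest place. The rod is at its mark when pointer and mark_edge have the same feeder y: they then meet.
- mark (a joint): Setting of the mark (m): the value that pull_rod has when the pointer is level with it. It is clamped by friction (12 N).
- rack: White plastic parking rack, fixed: block 116 mm (x) by 70 mm (y) by 80 mm high, with a slot like the feeder's, along its x, 75 mm deep, in which the blade stands at the start. Origin: centre of the underside.
- blade: Gate blade, loose, about 0.2 kg: steel plate 70 mm wide (its x), 5 mm thick (y), 70 mm high, black bar handle on top 100 mm long (x), 22 mm thick (y), 45 mm high. Origin: middle of the plate's lower edge, z up. Same both ways round. In a slot it rests on the handle's shoulders: origin 10 mm above the table when parked, 30 mm when fully home in the feeder.
- blade_grip (a point): Point in the middle of the blade's handle, 95 mm above its lower edge, 20 mm below the handle's top. Axes as the blade's.
- scale: Bystander: grey bench scale, fixed, 150 mm square, 30 mm high. Origin: centre of the underside.
- bowl: Bystander: plastic bowl on the scale, 150 mm across, 65 mm high, loose. Origin: centre of the underside.
- tin: Bystander: closed tin, 74 mm thick, 100 mm high, loose, upright. Origin: centre of the underside.
- jar: Bystander: closed jar, 70 mm thick, 110 mm high, loose, upright. Origin: centre of the underside.
There are look-alikes about, which are no part of the job. There is more than one size of the blade; the job needs the largest.

How it is judged:
By the outcome, as a careful person would: the job done as asked, in the order asked, and still so for the second after the job is handed in, while the arm keeps its last pose, push and grip.
It also fails if it takes over 61 s, if anything falls off the work surface, if the arm or the gripper's body presses on something with over 40 N, if the wrist force passes 120 N, or if a joint passes its speed limit or range.

ROBOT

A 6-joint arm with a two-finger parallel gripper is mounted at the origin on the work surface. World frame = base frame: x ahead of the robot, y to its left, z up, the work surface at z = 0. Lengths are in m, angles in rad, forces in N, time in s.
With the tool pointing down it reaches from about 0.375 to 0.9 m from the base axis. Payload 3.1 kg.
Tool frame: the origin (TCP) lies on the centre line of the jaws, within the pads' length; the fingertips stand 8 mm ahead of it and the grasp point (between the pads) lies 11 mm behind it (robot.tip_extent is the distance from the TCP to the fingertips, in m); y points along the fingers, z is the direction in which the jaws open and shut, and the axes are right-handed (so a half turn about y gives the same grasp; the last joint's range is limited). The gripper opens to 87 mm and grips with 3 to 60 N. Pads are 19 mm wide; open, the fingers measure 117 mm over their backs; the gripper's body (75 mm by 190 mm) begins 51 mm behind the grasp point.
Start: joints at [-1.504, 0.527, 1.433, -0, 1.181, -0.178], TCP at [0.152, -0.606, 0.231] pointing down, gripper open.
Joint ranges: [-3.08, 3.08], [-0.75, 2.2], [0.22, 2.44], [-1.43, 4.57], [0, 2.65], [-2.85, 2.85]. Speed limits (rad/s): [2.79, 2.79, 3.14, 3.14, 3.14, 3.14].

INTERFACE

Orientations are given as a unit quaternion [x, y, z, w].
In Python, from rig import robot gives the robot as it stands.
- The arm moves only by the shell command python3 -m crank 'ROWS' [FORCE]. ROWS is JSON, a list that holds one entry, the list of rows, each a list of 7 numbers: the turn, a rotation vector about the tool's x, y, z in degrees, then the shift along the tool's x, y, z in m, then the opening in per cent of the stroke, from 0 (shut) to 100 (fully open). In form: [[[ax, ay, az, dx, dy, dz, gripper], ...]]. A call has exactly 5 rows; each row shifts and turns the commanded pose from where the row before left it, along the tool's axes as they then stand; what a row does not reach is not made up. A row lasts 1/8 s, in which the tool goes at most 62.5 mm and 10.7 degrees, less where a joint would pass 70% of its speed; a pose out of reach is approached as far as the arm can. A call with a gripper value outside its range is refused whole. The fingers move at their own pace and stop on an object; FORCE is the grip in N (left out, the last holds). Time passes only in rows, so rows that do not move let the fingers close, or fill a call up. It gives the time, the measured TCP pose, the force and the opening at its end, in the units of the state.
- robot.get_obs(): the state, without advancing time (a new reading comes with each control period).
- robot.camera(name): name is "side" or "top" or "wrist"; returns a dict with "img" (420x560x3 uint8, red, green, blue), "K" (3x3 intrinsics, pixels), "R" (3x3) and "t" (3): a world point X has camera coordinates R X + t; the wrist camera has in their place "T_tool_cam" (4x4, takes a point from camera to tool coordinates, whose origin is the TCP and whose axes are the tool frame's). Camera axes: x right, y down, z forward; pixel columns grow to the right and rows downward; lengths in m; the calibration is good to about 2 mm. A picture is of the moment at which its call begins: read the wrist's pose just before it. There is no depth.
- robot.hand_in(): hands the job in, once; it reports no verdict.
Trained networks look in a picture, given as the dict that the camera call returned (one of the last four; its "shot" number tells which), for a name from the list of things; names that differ only in an ending like _2 or _b are one class to them, and where a whole thing is asked for, a point or a joint stands for the part that bears it (a point fixed in the world has none). Each returns a list of dicts, best first, with "conf" (0 to 1); they miss things now and then, are a little off and sometimes report something else, mostly with a low value. They report only what shows in the picture. A call takes as long as a camera call. They do not tell look-alikes from the thing itself.
- robot.spot_in(picture, thing): "at" ([row, column] in pixels, amid what is visible of it).
The state is a dict: "time": time; "q": joint angles; "joint_velocities": joint speeds; "joint_torque": joint torques, N m; "position": TCP position; "tool_rot": TCP orientation; "ft_force": force on the tool from outside, world axes, zero at the start; "moment": the same for the moment, N m; "grip_width": finger opening in m.
Only numpy, scipy, OpenCV 4.12 (cv2) and the standard library are available. Lean on these libraries where they do the work, as an engineer would, in place of code of your own. Each camera call takes 0.05 s, during which the arm holds its last target.

## Working session

There is one attempt and no reset: what is moved stays moved. The work goes in short steps, Python scripts to look and compute and a shell command to move; the robot and the scene stay as the last step left them, time stands still between calls to the robot, and variables do not carry over. Pictures are saved under pics/ and viewed, and the job is handed in when it is done.

```bash
mkdir -p pics; ls; python3 - <<'E'
from rig import robot
import cv2,numpy as np,pickle
o=robot.get_obs();print({k:np.round(v,3).tolist() for k,v in o.items()})
D={}
for n in ["side","top","wrist"]:
    p=robot.camera(n);D[n]=p;cv2.imwrite(f"pics/{n}0.png",p["img"][:,:,::-1])
    print(n,{k:np.round(v,3).tolist() for k,v in p.items() if k!='img'})
    for t in ["feeder","rod_grip","pointer","mark_edge","rack","blade","blade_grip"]:
        print(t,[(np.round(d['at']).tolist(),round(d['conf'],2)) for d in robot.spot_in(p,t)])
pickle.dump((o,D),open("d0.pkl","wb"))
E
```

```text
pics
{'time': 0.0, 'q': [-1.504, 0.528, 1.434, -0.0, 1.181, -0.179], 'joint_velocities': [-0.001, 0.0, 0.0, -0.0, 0.001, -0.002], 'joint_torque': [0.002, -44.004, -17.659, 0.063, 0.058, -0.0], 'position': [0.151, -0.606, 0.23], 'tool_rot': [-0.086, 0.703, -0.701, 0.086], 'ft_force': [0.464, -0.81, 0.541], 'moment': [0.043, -0.009, 0.023], 'grip_width': 0.087}
side {'K': [[488.861, 0.0, 279.671], [0.0, 488.861, 207.753], [0.0, 0.0, 1.0]], 'R': [[0.973, -0.231, -0.021], [-0.146, -0.542, -0.828], [0.18, 0.808, -0.561]], 't': [-0.632, 0.129, 1.291], 'shot': 1}
feeder [([158.0, 231.0], 0.61)]
rod_grip [([188.0, 241.0], 0.58)]
pointer [([187.0, 238.0], 0.67)]
mark_edge [([189.0, 240.0], 0.73), ([201.0, 263.0], 0.45)]
rack [([307.0, 226.0], 0.97)]
blade [([264.0, 209.0], 0.93), ([283.0, 225.0], 0.86), ([342.0, 229.0], 0.57)]
blade_grip [([260.0, 209.0], 0.95), ([279.0, 220.0], 0.66), ([342.0, 229.0], 0.57)]
top {'K': [[524.007, 0.0, 277.423], [0.0, 524.007, 205.871], [0.0, 0.0, 1.0]], 'R': [[0.018, -1.0, -0.009], [-0.993, -0.017, -0.114], [0.114, 0.011, -0.993]], 't': [-0.1, 0.615, 1.427], 'shot': 2}
feeder [([228.0, 134.0], 0.57)]
rod_grip [([233.0, 222.0], 0.77)]
pointer [([229.0, 218.0], 0.7)]
mark_edge [([169.0, 365.0], 0.2)]
rack [([266.0, 366.0], 0.66)]
blade [([269.0, 368.0], 0.62), ([275.0, 321.0], 0.5), ([273.0, 414.0], 0.43), ([146.0, 200.0], 0.24)]
blade_grip [([266.0, 369.0], 0.87), ([275.0, 320.0], 0.73), ([273.0, 410.0], 0.69)]
wrist {'K': [[317.708, 0.0, 281.948], [0.0, 317.708, 214.329], [0.0, 0.0, 1.0]], 'T_tool_cam': [[-0.001, 0.969, 0.248, -0.066], [-0.0, -0.248, 0.969, -0.154], [1.0, 0.001, 0.0, 0.001], [0.0, 0.0, 0.0, 1.0]], 'shot': 3}
feeder []
rod_grip []
pointer []
mark_edge []
rack []
blade []
blade_grip []
```

View pics/side0.png

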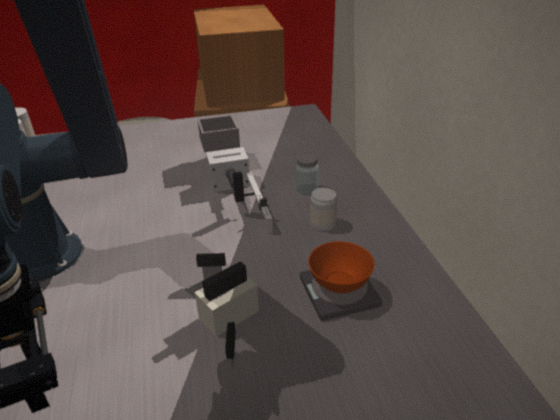

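View pics/top0.png

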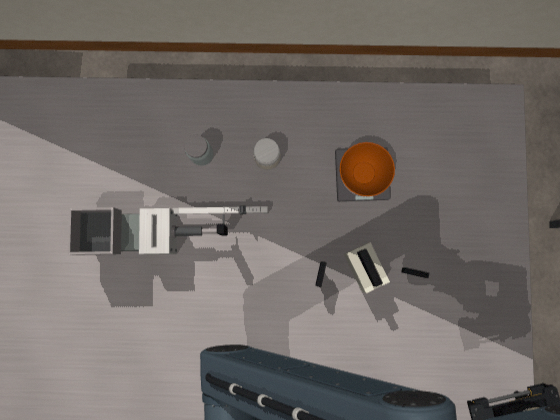

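```bash
cat > h.py <<'E'
import numpy as np,cv2,pickle
from scipy.spatial.transform import Rotation as Ro
def ray(p,rc,o=None):
    K=p["K"];d=np.linalg.inv(K)@np.array([rc[1],rc[0],1.])
    if "R" in p: return -p["R"].T@p["t"], p["R"].T@d
    T=p["T_tool_cam"];Rt=Ro.from_quat(o["tool_rot"]).as_matrix()
    return np.array(o["position"])+Rt@T[:3,3], Rt@T[:3,:3]@d
def onz(p,rc,z,o=None):
    c,d=ray(p,rc,o);return c+d*(z-c[2])/d[2]
def proj(p,X,o=None):
    X=np.array(X,float)
    if "R" in p: c=p["R"]@X+p["t"]
    else:
        T=p["T_tool_cam"];Rt=Ro.from_quat(o["tool_rot"]).as_matrix()
        c=T[:3,:3].T@(Rt.T@(X-np.array(o["position"]))-T[:3,3])
    u=p["K"]@c;return np.array([u[1]/u[2],u[0]/u[2]])
def crop(p,r0,r1,c0,c1,s,name):
    im=p["img"][r0:r1,c0:c1,::-1];cv2.imwrite(name,cv2.resize(im,None,fx=s,fy=s,interpolation=cv2.INTER_CUBIC))
def tri(p1,rc1,p2,rc2):
    c1,d1=ray(p1,rc1);c2,d2=ray(p2,rc2)
    s=np.linalg.lstsq(np.c_[d1,-d2],c2-c1,rcond=None)[0]
    a=c1+s[0]*d1;b=c2+s[1]*d2;return (a+b)/2,np.linalg.norm(a-b)
E
python3 - <<'E'
from h import *
o,D=pickle.load(open("d0.pkl","rb"))
crop(D["top"],190,270,60,280,3.6,"pics/t1.png")
crop(D["top"],225,310,300,440,5,"pics/t2.png")
crop(D["side"],110,230,180,290,5,"pics/s1.png")
crop(D["side"],240,360,180,280,5,"pics/s2.png")
E
```

```text
(no output)
```

View pics/t1.png

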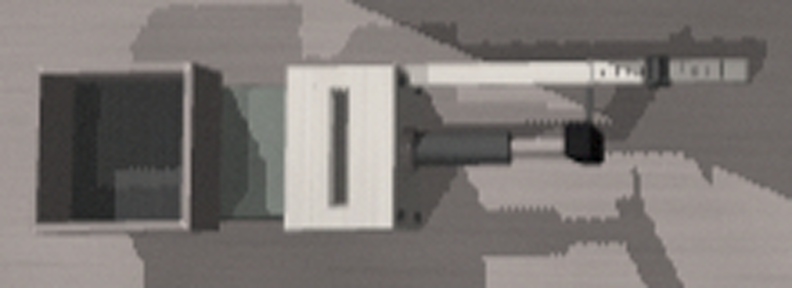

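View pics/t2.png

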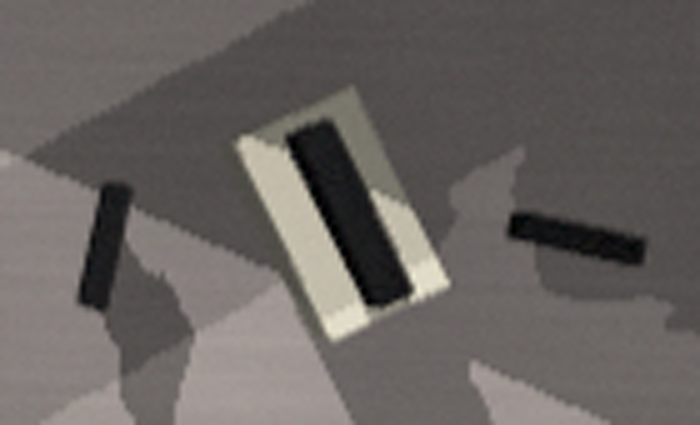

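View pics/s1.png

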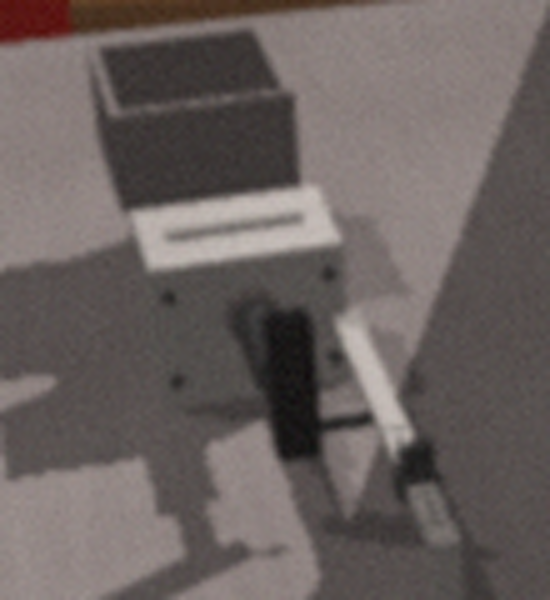

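View pics/s2.png

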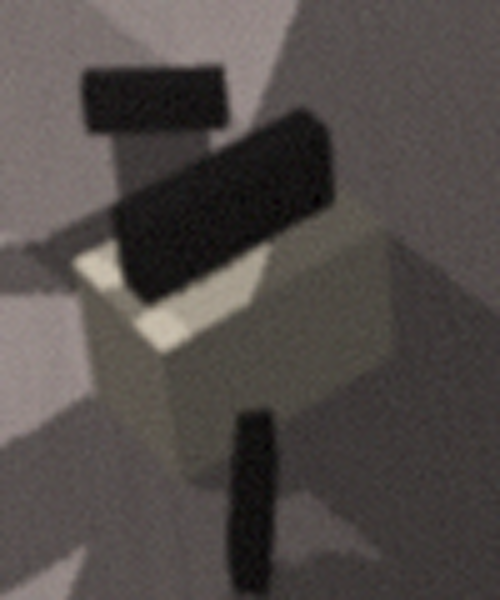

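```bash
python3 - <<'E'
from h import *
o,D=pickle.load(open("d0.pkl","rb"));T=D["top"]
def px(x,y,r0,c0,s): return ((y+.5)/s-.5+r0,(x+.5)/s-.5+c0)
def quad(pts,r0,c0,s,z):
    W=np.array([onz(T,px(x,y,r0,c0,s),z)[:2] for x,y in pts]);c=W.mean(0)
    e=[np.linalg.norm(W[i]-W[(i+1)%4])*1000 for i in range(4)]
    a=[np.degrees(np.arctan2(*(W[(i+1)%4]-W[i])[::-1])) for i in range(4)]
    print(np.round(W,4).tolist(),'c',c.round(4),'edges mm',np.round(e,1),'ang',np.round(a,1))
print("handle");quad([(288,138),(330,118),(412,292),(370,308)],225,300,5,.125)
print("rack");quad([(235,143),(352,87),(450,287),(332,343)],225,300,5,.08)
print("block");quad([(287,66),(391,66),(394,229),(285,229)],190,60,3.6,.1)
print("slot");quad([(331,88),(347,88),(347,205),(331,205)],190,60,3.6,.1)
print("grip top");quad([(566,124),(601,124),(601,160),(566,160)],190,60,3.6,.135)
print('pointer',onz(T,px(590,90,190,60,3.6),.06),'mark',onz(T,px(656,60,190,60,3.6),.072),onz(T,px(646,60,190,60,3.6),.072))
print('ruler ends',onz(T,px(748,70,190,60,3.6),.05))
print('tin',onz(T,(146,200),.1),'jar',onz(T,(151,266),.11),'bowl',onz(T,(168,368),.09))
E
```

```text
handle
[[0.4892, -0.2985], [0.4999, -0.3202], [0.4115, -0.3622], [0.4029, -0.3406]] c [ 0.4509 -0.3304] edges mm [24.2 97.9 23.2 96. ] ang [ -63.7 -154.6  111.6   26. ]
rack
[[0.4873, -0.2766], [0.5183, -0.3391], [0.4132, -0.3908], [0.3827, -0.3283]] c [ 0.4503 -0.3337] edges mm [ 69.7 117.1  69.6 116.7] ang [ -63.6 -153.8  116.    26.3]
block
[[0.597, 0.2787], [0.5983, 0.2014], [0.4781, 0.1942], [0.4766, 0.2743]] c [0.5375 0.2371] edges mm [ 77.3 120.5  80.2 120.4] ang [ -89.  -176.5   91.     2.1]
slot
[[0.5812, 0.2452], [0.5814, 0.2334], [0.495, 0.2295], [0.4948, 0.2413]] c [0.5381 0.2373] edges mm [11.9 86.4 11.8 86.4] ang [ -89.  -177.4   91.     2.6]
grip top
[[0.5548, 0.0658], [0.5553, 0.0406], [0.5294, 0.0399], [0.5289, 0.065]] c [0.5421 0.0528] edges mm [25.2 25.9 25.1 25.9] ang [ -89.  -178.3   91.     1.8]
pointer [0.58686829 0.05785976 0.06      ] mark [0.60935221 0.00727933 0.072     ] [0.60922087 0.01483729 0.072     ]
ruler ends [ 0.6053394  -0.06171206  0.05      ]
tin [0.76825527 0.12255608 0.1       ] jar [ 0.75520228 -0.0565117   0.11      ] bowl [ 0.71737326 -0.3323678   0.09      ]
```

```bash
cat >> h.py <<'E'
def plan(o,pos,jaw_deg):
    """turn about tool y (deg), then shift in final tool axes"""
    R=Ro.from_quat(o["tool_rot"]).as_matrix();p=np.array(o["position"])
    y=R[:,1]; print("tool x",R[:,0].round(3),"y",y.round(3),"z",R[:,2].round(3))
    j=np.array([np.cos(np.radians(jaw_deg)),np.sin(np.radians(jaw_deg)),0])
    for s in (1,-1):
        z=j*s;yy=np.array([0,0,-1.]);x=np.cross(yy,z);G=np.c_[x,yy,z]
        rv=Ro.from_matrix(R.T@G).as_rotvec(degrees=True)
        print("turn(tool)",rv.round(2),"shift after turn (mm)",(G.T@(np.array(pos)-p)*1000).round(1),"shift before turn",(R.T@(np.array(pos)-p)*1000).round(1))
E
python3 - <<'E'
from h import *
o,D=pickle.load(open("d0.pkl","rb"))
plan(o,(.4505,-.332,.25),116)
E
```

```text
tool x [-0.97  -0.242 -0.   ] y [-0.     0.002 -1.   ] z [ 0.242 -0.97  -0.002]
turn(tool) [5.0000e-02 1.6803e+02 1.7000e-01] shift after turn (mm) [388.7 -20.4 114.9] shift before turn [-356.5  -19.9 -193. ]
turn(tool) [  0.12 -11.97  -0.03] shift after turn (mm) [-388.7  -20.4 -114.9] shift before turn [-356.5  -19.9 -193. ]
```

```bash
python3 -m crank '[[[0,-6,0,0,-0.01,0,100],[0,-6,0,0,-0.01,0,100],[0,0,0,-0.0555,0,-0.0164,100],[0,0,0,-0.0555,0,-0.0164,100],[0,0,0,-0.0555,0,-0.0164,100]]]'
python3 -m crank '[[[0,0,0,-0.0555,0,-0.0164,100],[0,0,0,-0.0555,0,-0.0164,100],[0,0,0,-0.0555,0,-0.0164,100],[0,0,0,-0.0555,0,-0.0164,100],[0,0,0,0,0,0,100]]]'
python3 - <<'E'
from rig import robot
from h import *
o=robot.get_obs();p=robot.camera("wrist");cv2.imwrite("pics/w1.png",p["img"][:,:,::-1])
pickle.dump((o,p),open("w1.pkl","wb"));print(o["time"],o["position"]);plan(o,(.4505,-.332,.095),116)
E
```

```text
time: 1.82
position: [0.2805, -0.488, 0.2506]
tool_rot: [0.159, -0.689, 0.689, -0.159]
ft_force: [1.5, -1.3, 0.3]
grip_width: 0.0871
time: 2.45
position: [0.4527, -0.3296, 0.2507]
tool_rot: [-0.161, 0.689, -0.688, 0.162]
ft_force: [0.1, -0.0, -0.4]
grip_width: 0.0872
2.45 [ 0.45266712 -0.32955899  0.25066188]
tool x [-0.896 -0.444 -0.001] y [ 0.001  0.001 -1.   ] z [ 0.444 -0.896 -0.   ]
turn(tool) [-8.0000e-02 -1.7962e+02 -2.0000e-02] shift after turn (mm) [ -3.  155.7  -1.2] shift before turn [  3.2 155.7   1.3]
turn(tool) [ 0.01  0.38 -0.05] shift after turn (mm) [  3.  155.7   1.2] shift before turn [  3.2 155.7   1.3]
```

View pics/w1.png

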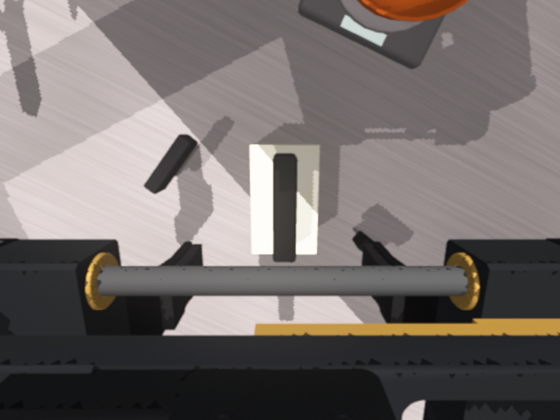

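```bash
python3 - <<'E'
from h import *
o,p=pickle.load(open("w1.pkl","rb"))
pts=[(153,274),(153,296.5),(261,295.5),(261,273)]
W=np.array([onz(p,q,.125,o)[:2] for q in pts]);print(W.round(4),W.mean(0))
print([np.linalg.norm(W[i]-W[(i+1)%4]) for i in range(4)],[np.degrees(np.arctan2(*(W[(i+1)%4]-W[i])[::-1])) for i in range(4)])
pts=[(145,250),(145,320),(254,317),(254,249)]
W=np.array([onz(p,q,.08,o)[:2] for q in pts]);print(W.round(4),W.mean(0))
crop(p,130,280,220,340,4,"pics/w1c.png")
print([np.linalg.norm(W[i]-W[(i+1)%4]) for i in range(4)])
E
```

```text
[[ 0.4942 -0.3018]
 [ 0.5028 -0.3192]
 [ 0.4132 -0.3639]
 [ 0.4038 -0.3449]] [ 0.45348625 -0.33245744]
[np.float64(0.019459165869627138), np.float64(0.10016707930417632), np.float64(0.021215811758297527), np.float64(0.1001804990677443)] [np.float64(-63.58576252688797), np.float64(-153.4759010662904), np.float64(116.41797954624047), np.float64(25.519377261352265)]
[[ 0.4877 -0.2771]
 [ 0.5187 -0.3396]
 [ 0.4149 -0.3914]
 [ 0.382  -0.3251]] [ 0.45084414 -0.33329352]
[np.float64(0.06986345338224176), np.float64(0.11598405355248295), np.float64(0.0740148258066849), np.float64(0.11605692426080476)]
```

View pics/w1c.png

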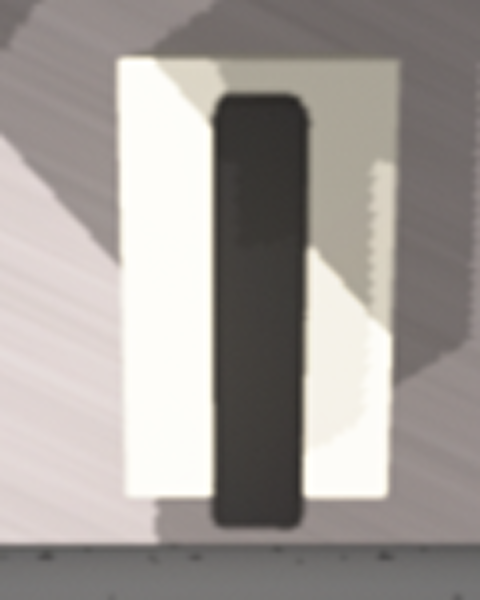

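```bash
python3 -m crank '[[[0,0,0,0.002,0.05,0.0022,100],[0,0,0,0,0.05,0,100],[0,0,0,0,0.035,0,100],[0,0,0,0,0.02,0,100],[0,0,0,0,0,0,100]]]' 35
python3 -m crank '[[[0,0,0,0,0,0,0],[0,0,0,0,0,0,0],[0,0,0,0,0,0,0],[0,0,0,0,0,0,0],[0,0,0,0,0,0,0]]]'
```

```text
time: 3.12
position: [0.4476, -0.336, 0.094]
tool_rot: [-0.159, 0.69, -0.688, 0.158]
ft_force: [0.9, 0.3, 0.7]
grip_width: 0.0873
time: 3.75
position: [0.4495, -0.3355, 0.0958]
tool_rot: [0.159, -0.689, 0.689, -0.159]
ft_force: [0.1, 0.0, -0.0]
grip_width: 0.0451
```

```bash
python3 -m crank '[[[0,0,0,0,0,0,0],[0,0,0,0,0,0,0],[0,0,0,0,0,0,0],[0,0,0,0,0,0,0],[0,0,0,0,0,0,0]]]'
python3 - <<'E'
from rig import robot
for i in range(2): o=robot.get_obs();print(o["position"],o["q"])
p=robot.camera("wrist");print(robot.get_obs()["position"],robot.get_obs()["ft_force"])
E
```

```text
time: 4.38
position: [0.4491, -0.335, 0.0954]
tool_rot: [-0.159, 0.689, -0.689, 0.159]
ft_force: [-0.6, 1.3, 1.9]
grip_width: 0.0216
[ 0.44909584 -0.33501422  0.09543448] [-8.40441659e-01  6.34233852e-01  1.70836555e+00  2.30246596e-04
  8.00306639e-01  2.75935610e-01]
[ 0.44909584 -0.33501422  0.09543448] [-8.40441659e-01  6.34233852e-01  1.70836555e+00  2.30246596e-04
  8.00306639e-01  2.75935610e-01]
[ 0.44909883 -0.33503281  0.09545074] [-0.46863429  1.19539954  1.47905703]
```

```bash
python3 -m crank '[[[0,0,0,0,-0.015,0,0],[0,0,0,0,-0.025,0,0],[0,0,0,0,-0.03,0,0],[0,0,0,0,-0.03,0,0],[0,0,0,0,-0.03,0,0]]]'
python3 -m crank '[[[0,0,0,0,-0.02,0,0],[0,8,0,0,0,0,0],[0,8,0,0,0,0,0],[0,8,0,0,0,0,0],[0,0,0,0,0,0,0]]]'
python3 - <<'E'
from rig import robot
from h import *
o=robot.get_obs();print(o["position"],o["grip_width"])
p=robot.camera("side");crop(p,150,400,100,300,2.4,"pics/s3.png")
plan(o,(.538,.137,.245),92.2)
E
```

```text
time: 5.05
position: [0.4495, -0.3359, 0.2273]
tool_rot: [0.159, -0.688, 0.689, -0.159]
ft_force: [-0.0, 0.6, -2.5]
grip_width: 0.0216
time: 5.68
position: [0.4494, -0.3358, 0.2461]
tool_rot: [0.013, -0.707, 0.707, -0.013]
ft_force: [-1.0, 0.3, -1.7]
grip_width: 0.0218
[ 0.44942144 -0.33584711  0.2461496 ] 0.02180647400836405
tool x [-0.999 -0.037 -0.001] y [ 0.001 -0.001 -1.   ] z [ 0.037 -0.999  0.001]
turn(tool) [ 5.0000e-02  1.7991e+02 -9.0000e-02] shift after turn (mm) [106.7   1.1 469.1] shift before turn [-105.9    0.7 -469.3]
turn(tool) [-0.06 -0.09 -0.03] shift after turn (mm) [-106.7    1.1 -469.1] shift before turn [-105.9    0.7 -469.3]
```

View pics/s3.png

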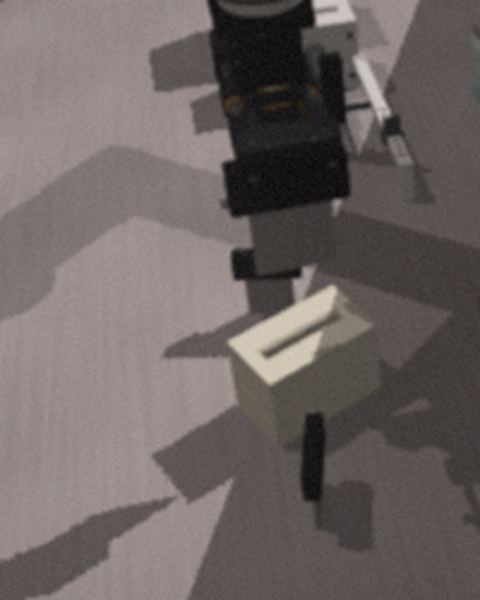

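```bash
python3 -m crank '[[[0,0,0,-0.01,0,-0.04,0],[0,0,0,-0.01,0,-0.06,0],[0,0,0,-0.01,0,-0.06,0],[0,0,0,-0.01,0,-0.06,0],[0,0,0,-0.01,0,-0.06,0]]]'
python3 -m crank '[[[0,0,0,-0.01,0,-0.06,0],[0,0,0,0,0,-0.02,0],[0,0,0,0,0,0,0],[0,0,0,0,0,0,0],[0,0,0,0,0,0,0]]]'
python3 - <<'E'
from rig import robot
from h import *
o=robot.get_obs();print(o["position"],o["grip_width"])
p=robot.camera("wrist");cv2.imwrite("pics/w2.png",p["img"][:,:,::-1]);pickle.dump((o,p),open("w2.pkl","wb"))
plan(o,(.538,.237,.245),92.3)
E
```

```text
time: 6.35
position: [0.4898, -0.0523, 0.246]
tool_rot: [0.013, -0.707, 0.707, -0.014]
ft_force: [1.0, -0.7, -3.0]
grip_width: 0.0218
time: 6.98
position: [0.4969, 0.0251, 0.2456]
tool_rot: [0.012, -0.707, 0.707, -0.012]
ft_force: [0.2, 0.3, -3.0]
grip_width: 0.0217
[0.49686651 0.0251349  0.24562781] 0.021741926021381433
tool x [-0.999 -0.034 -0.   ] y [ 0. -0. -1.] z [ 0.034 -0.999  0.   ]
turn(tool) [ 3.0000e-02  1.7965e+02 -3.0000e-02] shift after turn (mm) [ 49.6   0.6 210. ] shift before turn [ -48.3    0.6 -210.3]
turn(tool) [-0.02 -0.35 -0.02] shift after turn (mm) [ -49.6    0.6 -210. ] shift before turn [ -48.3    0.6 -210.3]
```

View pics/w2.png

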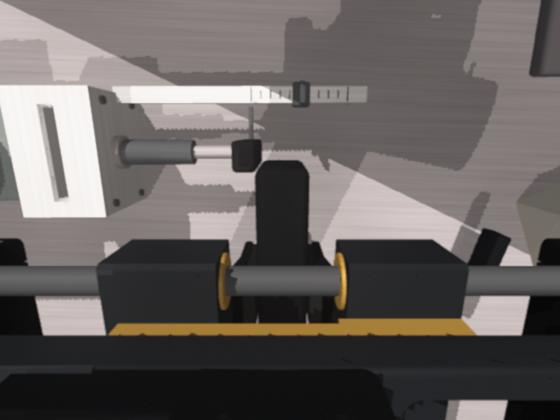

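```bash
python3 - <<'E'
from h import *
o,p=pickle.load(open("w2.pkl","rb"))
crop(p,75,180,215,375,5,"pics/w2a.png")
crop(p,80,220,0,150,4,"pics/w2b.png")
E
```

```text
(no output)
```

View pics/w2a.png

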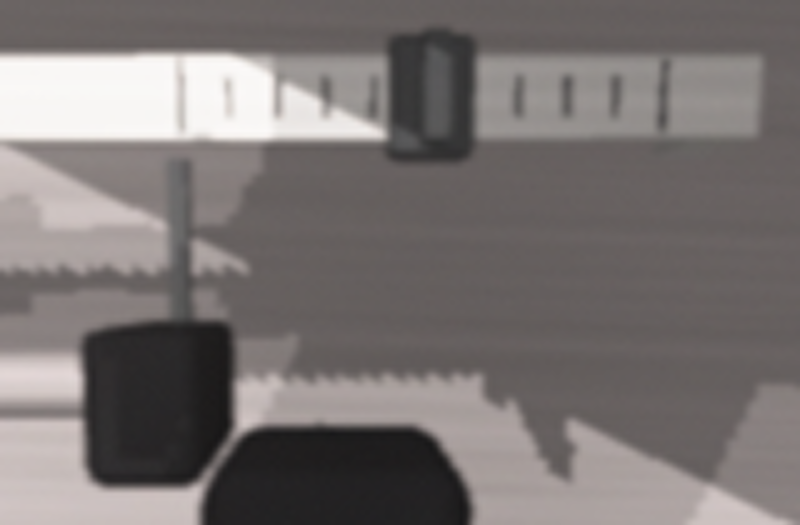

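View pics/w2b.png

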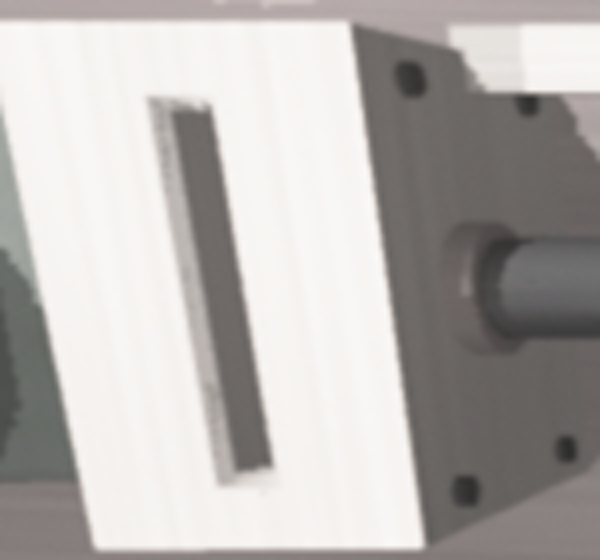

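```bash
python3 - <<'E'
from h import *
o,p=pickle.load(open("w2.pkl","rb"))
a=lambda x,y:((y+.5)/5-.5+75,(x+.5)/5-.5+215)
b=lambda x,y:((y+.5)/4-.5+80,(x+.5)/4-.5)
P=lambda q,z:onz(p,q,z,o)
S=[P(b(149,98),.1),P(b(212,106),.1),P(b(273,467),.1),P(b(220,485),.1)]
print("slot",np.round(S,4)[:,:2],np.mean(S,0))
B=[P(b(350,22),.1),P(b(425,548),.1),P(b(95,548),.1)];print("block -y face corners, +y lower",np.round(B,4)[:,:2])
d=B[0]-B[1];print(np.linalg.norm(d),np.degrees(np.arctan2(d[1],d[0])))
t=[P(a(181,95),.05),P(a(662,95),.05)];d=t[0]-t[1];print("ticks",np.round(t,4)[:,:2],np.linalg.norm(d),'y-axis yaw',np.degrees(np.arctan2(-d[0],d[1])))
print("pointer",P(a(179,163),.06),P(a(180,315),.06))
u=d/np.linalg.norm(d)
e=[P(a(425,60),.072),P(a(425,100),.072),P(a(452,60),.072)]
pt=P(a(179,163),.06)
print("tab",np.round(e,4),"setting mm",[1000*(pt-x)@u for x in e],'body',[(1000*(pt-P(a(c,100),.052))@u) for c in(388,472)])
E
```

```text
slot [[0.5807 0.2459]
 [0.5795 0.2321]
 [0.4975 0.2294]
 [0.4926 0.2427]] [0.53756869 0.23752488 0.1       ]
block -y face corners, +y lower [[0.5982 0.1993]
 [0.4786 0.1951]
 [0.4758 0.2753]]
0.11972444070426297 2.009025744146398
ticks [[ 0.6017  0.06  ]
 [ 0.6051 -0.0395]] 0.09949465428333314 y-axis yaw 1.9929657557596117
pointer [0.58759038 0.05927469 0.06      ] [0.55760366 0.05876485 0.06      ]
tab [[0.6073 0.0109 0.072 ]
 [0.6    0.0106 0.072 ]
 [0.6074 0.0057 0.072 ]] setting mm [np.float64(49.02283703027066), np.float64(49.122443456770036), np.float64(54.22927808178337)] body [np.float64(42.56583987530838), np.float64(59.854521533503586)]
```

```bash
python3 -m crank '[[[0,0,0,-0.011,0,-0.0527,0],[0,0,0,-0.011,0,-0.0527,0],[0,0,0,-0.011,0,-0.0527,0],[0,0,0,-0.0113,0,-0.0527,0],[0,0,0,0,0,0,0]]]'
python3 -m crank '[[[0,0,0,0,0.02,0,0],[0,0,0,0,0.02,0,0],[0,0,0,0,0,0,0],[0,0,0,0,0,0,0],[0,0,0,0,0,0,0]]]'
python3 - <<'E'
from rig import robot
from h import *
o=robot.get_obs();print(o["position"],o["grip_width"])
p=robot.camera("wrist");cv2.imwrite("pics/w3.png",p["img"][:,:,::-1])
s=robot.camera("side");t=robot.camera("top");pickle.dump((o,p,s,t),open("w3.pkl","wb"))
crop(s,90,230,150,290,4,"pics/s4.png")
print([proj(p,x,o).round(1) for x in [(.537+.042,.2387,.1),(.537-.042,.2358,.1)]])
plan(o,(.534,.2373,.1154),92.0)
o,p=pickle.load(open("w2.pkl","rb"))
print("handle end (w2)",onz(p,(160,282),.23,o),onz(p,(173,282),.275,o))
E
```

```text
time: 7.65
position: [0.5343, 0.2413, 0.2454]
tool_rot: [-0.013, 0.707, -0.706, 0.014]
ft_force: [-1.1, -0.3, -1.4]
grip_width: 0.0216
time: 8.28
position: [0.5343, 0.2382, 0.2066]
tool_rot: [-0.012, 0.707, -0.707, 0.013]
ft_force: [0.5, -0.2, -2.9]
grip_width: 0.0215
[0.53429417 0.23820893 0.20659849] 0.021496293868870024
[array([161. , 282.2]), array([257.9, 282.1])]
tool x [-0.999 -0.035 -0.002] y [ 0.002  0.    -1.   ] z [ 0.035 -0.999 -0.   ]
turn(tool) [1.8000e-01 1.7998e+02 3.0000e-02] shift after turn (mm) [-0.3 91.2 -0.9] shift before turn [ 0.5 91.2  0.9]
turn(tool) [ 0.02 -0.01 -0.12] shift after turn (mm) [ 0.3 91.2  0.9] shift before turn [ 0.5 91.2  0.9]
handle end (w2) [0.54960616 0.02600251 0.23      ] [0.54825284 0.02599013 0.275     ]
```

View pics/w3.png

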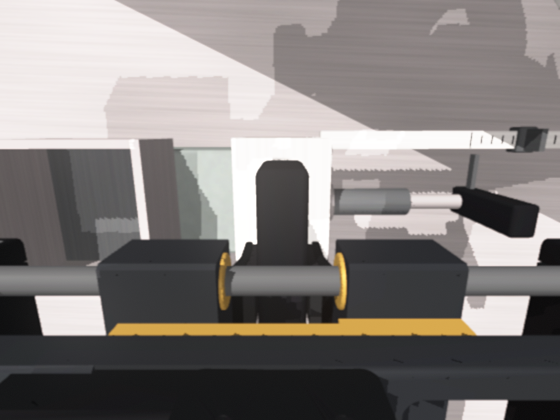

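View pics/s4.png

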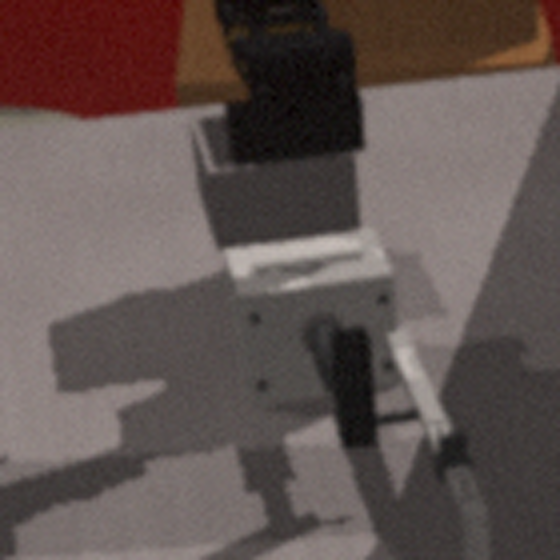

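```bash
python3 -m crank '[[[0,0,0,0.0005,0.01,0.0008,0],[0,0,0,0,0.01,0,0],[0,0,0,0,0.01,0,0],[0,0,0,0,0.01,0,0],[0,0,0,0,0,0,0]]]'
```

```text
time: 9.05
position: [0.5322, 0.2375, 0.1642]
tool_rot: [0.013, -0.707, 0.707, -0.012]
ft_force: [0.2, -0.2, -1.7]
grip_width: 0.0216
```

```bash
python3 -m crank '[[[0,0,0,0,0.015,0,0],[0,0,0,0,0.012,0,0],[0,0,0,0,0.01,0,0],[0,0,0,0,0.006,0,0],[0,0,0,0,0.003,0,0]]]'
python3 -m crank '[[[0,0,0,0,0.001,0,0],[0,0,0,0,0.001,0,0],[0,0,0,0,0.001,0,0],[0,0,0,0,0,0,0],[0,0,0,0,0,0,0]]]'
```

```text
time: 9.68
position: [0.5329, 0.2377, 0.1191]
tool_rot: [0.013, -0.707, 0.707, -0.012]
ft_force: [0.4, -0.0, -2.8]
grip_width: 0.0216
time: 10.3
position: [0.533, 0.2378, 0.1167]
tool_rot: [-0.012, 0.707, -0.707, 0.013]
ft_force: [-0.1, -0.3, -3.1]
grip_width: 0.0219
```

```bash
python3 -m crank '[[[0,0,0,0,0.001,0,0],[0,0,0,0,0.001,0,0],[0,0,0,0,0,0,0],[0,0,0,0,0,0,0],[0,0,0,0,0,0,0]]]'
```

```text
time: 10.92
position: [0.5331, 0.2378, 0.1154]
tool_rot: [-0.012, 0.707, -0.707, 0.013]
ft_force: [-1.7, -0.9, 6.3]
grip_width: 0.0221
```

```bash
python3 -m crank '[[[0,0,0,0,0,0,100],[0,0,0,0,0,0,100],[0,0,0,0,0,0,100],[0,0,0,0,0,0,100],[0,0,0,0,0,0,100]]]'
python3 -m crank '[[[0,0,0,0,-0.02,0,100],[0,0,0,0,-0.04,0,100],[0,0,0,0,-0.04,0,100],[0,0,0,0,-0.03,0.04,100],[0,0,0,0,0,0.06,100]]]'
python3 - <<'E'
from rig import robot
from h import *
o=robot.get_obs();print(o["position"],o["grip_width"])
p=robot.camera("wrist");cv2.imwrite("pics/w4.png",p["img"][:,:,::-1])
s=robot.camera("side");t=robot.camera("top");pickle.dump((o,p,s,t),open("w4.pkl","wb"))
crop(s,90,230,150,290,4,"pics/s5.png")
E
```

```text
time: 11.55
position: [0.533, 0.2377, 0.1145]
tool_rot: [-0.013, 0.707, -0.707, 0.012]
ft_force: [0.9, -0.2, -0.8]
grip_width: 0.0638
time: 12.18
position: [0.5386, 0.1382, 0.2476]
tool_rot: [-0.011, 0.707, -0.707, 0.017]
ft_force: [0.9, -0.8, -0.8]
grip_width: 0.0871
[0.53857195 0.13817413 0.24763428] 0.08708388739028228
```

View pics/w4.png

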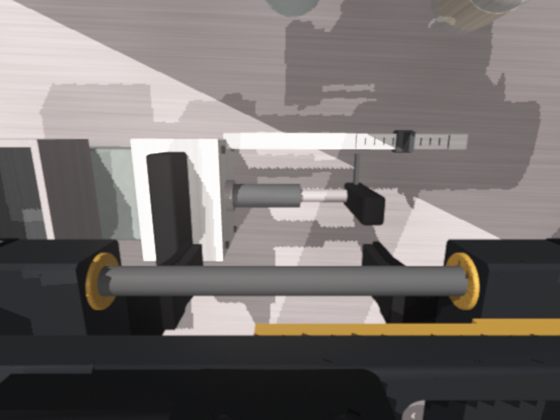

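View pics/s5.png

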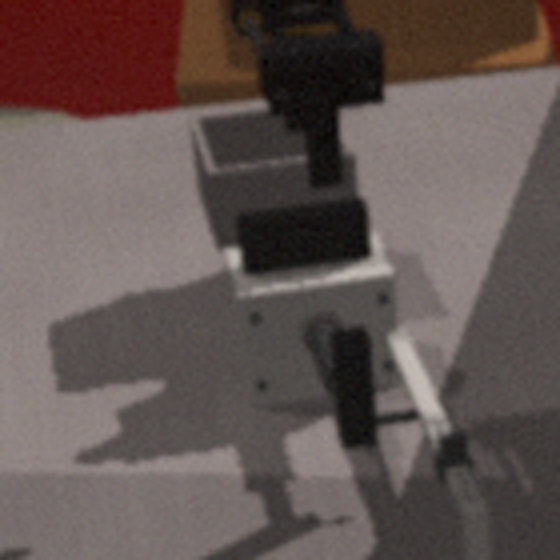

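```bash
python3 -m crank '[[[0,0,0,-0.0035,0,0.04,100],[0,0,0,0,0,0.0405,100],[0,0,0,0,0.04,0,100],[0,0,0,0,0.02,0,100],[0,0,0,0,0,0,100]]]'
python3 - <<'E'
from rig import robot
from h import *
o=robot.get_obs();print(o["position"],o["grip_width"],o["tool_rot"])
p=robot.camera("wrist");cv2.imwrite("pics/w5.png",p["img"][:,:,::-1])
pickle.dump((o,p),open("w5.pkl","wb"))
plan(o,(.5435,.0575,.104),92)
crop(p,60,280,170,400,3,"pics/w5c.png")
E
```

```text
time: 12.95
position: [0.5414, 0.0585, 0.1827]
tool_rot: [-0.014, 0.707, -0.707, 0.011]
ft_force: [0.9, 0.4, -0.1]
grip_width: 0.0869
[0.54137833 0.05854059 0.18269297] 0.08690211636008367 [-0.01448163  0.70734632 -0.70663253  0.01104264]
tool x [-0.999 -0.036  0.005] y [-0.005  0.001 -1.   ] z [ 0.036 -0.999 -0.001]
turn(tool) [ 4.4000e-01 -1.7993e+02 -1.0000e-01] shift after turn (mm) [ 2.1 78.7 -1.1] shift before turn [-2.5 78.7  1.2]
turn(tool) [0.06 0.07 0.28] shift after turn (mm) [-2.1 78.7  1.1] shift before turn [-2.5 78.7  1.2]
```

View pics/w5c.png

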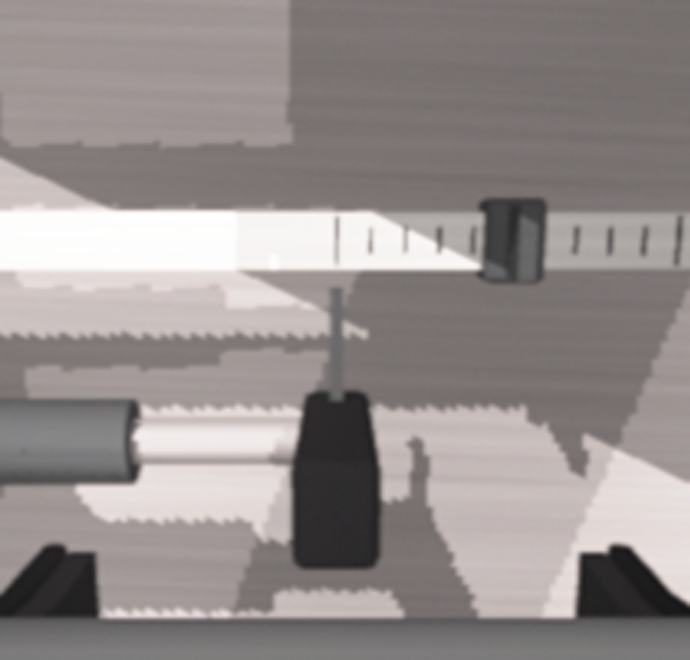

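```bash
python3 -m crank '[[[0,0,0,-0.002,0.03,0,100],[0,0,0,0,0.03,0,100],[0,0,0,0,0.018,0,100],[0,0,0,0,0,0,0],[0,0,0,0,0,0,0]]]' 50
python3 -m crank '[[[0,0,0,0,0,0,0],[0,0,0,0,0,0,0],[0,0,0,0,0,0,0],[0,0,0,0,0,0,0],[0,0,0,0,0,0,0]]]'
python3 -m crank '[[[0,0,0,0,0,0,0],[0,0,0,0,0,0,0],[0,0,0,0,0,0,0],[0,0,0,0,0,0,0],[0,0,0,0,0,0,0]]]'
python3 - <<'E'
from rig import robot
from h import *
o=robot.get_obs();print(o["position"],o["grip_width"],o["tool_rot"])
p=robot.camera("wrist");cv2.imwrite("pics/w6.png",p["img"][:,:,::-1])
pickle.dump((o,p),open("w6.pkl","wb"))
o,p=pickle.load(open("w5.pkl","rb"))
a=lambda x,y:((y+.5)/3-.5+60,(x+.5)/3-.5+170)
P=lambda x,y,z:onz(p,a(x,y),z,o)
u=np.array([-.0349,.9994,0])
pt=P(336,300,.06);print(pt)
for c in (337,679): print('tick',(pt-P(c,240,.05))@u)
for c in (516,519,537): print('tab',P(c,240,.072),(pt-P(c,240,.072))@u)
E
```

```text
time: 13.62
position: [0.5461, 0.0579, 0.1078]
tool_rot: [0.012, -0.707, 0.707, -0.014]
ft_force: [0.3, 0.4, -0.6]
grip_width: 0.0743
time: 14.25
position: [0.5449, 0.0575, 0.1065]
tool_rot: [-0.012, 0.707, -0.707, 0.012]
ft_force: [0.1, -0.2, 0.1]
grip_width: 0.025
time: 14.88
position: [0.5448, 0.0578, 0.1065]
tool_rot: [-0.012, 0.707, -0.707, 0.012]
ft_force: [1.0, 4.1, -0.3]
grip_width: 0.0195
[0.54482732 0.05776717 0.10653304] 0.01948806979837034 [-0.01245555  0.70711813 -0.70687647  0.01242864]
[0.58504733 0.05956336 0.06      ]
tick 0.0002493564319241074
tick 0.10015000024403044
tab [0.60385437 0.01165573 0.072     ] 0.04853525563670083
tab [0.60388407 0.01084738 0.072     ] 0.049344152355185945
tab [0.60406223 0.0059974  0.072     ] 0.05419744461161878
```

View pics/w6.png

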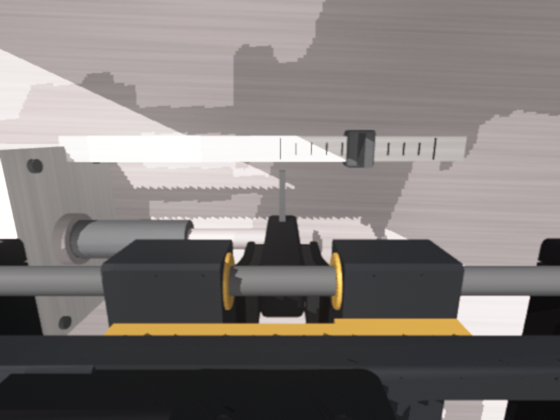

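```bash
python3 -m crank '[[[0,0,0,0,0,0.006,0],[0,0,0,0,0,0.01,0],[0,0,0,0,0,0.01,0],[0,0,0,0,0,0.01,0],[0,0,0,0,0,0.008,0]]]'
python3 -m crank '[[[0,0,0,0,0,0.002,0],[0,0,0,0,0,0,0],[0,0,0,0,0,0,0],[0,0,0,0,0,0,0],[0,0,0,0,0,0,0]]]'
python3 - <<'E'
from rig import robot
from h import *
o=robot.get_obs();print(o["position"],o["grip_width"],o["tool_rot"],o["ft_force"])
p=robot.camera("wrist");pickle.dump((o,p),open("w7.pkl","wb"))
cv2.imwrite("pics/w7.png",p["img"][:,:,::-1]);crop(p,120,240,220,380,5,"pics/w7c.png")
E
```

```text
time: 15.55
position: [0.5463, 0.0144, 0.1065]
tool_rot: [-0.012, 0.708, -0.706, 0.012]
ft_force: [1.3, 9.4, 0.7]
grip_width: 0.0198
time: 16.18
position: [0.5464, 0.0127, 0.1065]
tool_rot: [-0.012, 0.708, -0.706, 0.012]
ft_force: [2.0, 8.7, 0.4]
grip_width: 0.0194
[0.54640444 0.01268335 0.1064988 ] 0.019422670827143267 [-0.01228182  0.70766297 -0.70633691  0.01226554] [2.00077315 8.68874257 0.37216966]
```

View pics/w7c.png

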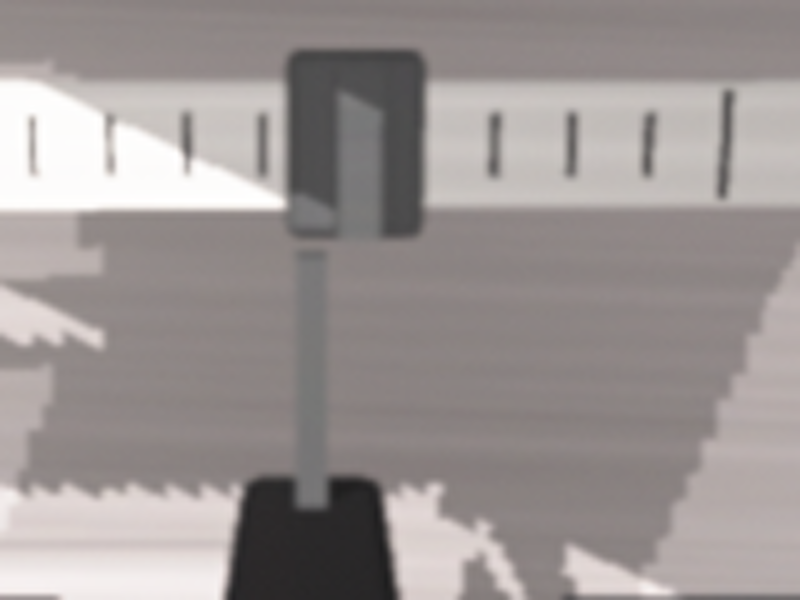

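```bash
python3 - <<'E'
from h import *
o,p=pickle.load(open("w7.pkl","rb"))
a=lambda x,y:((y+.5)/5-.5+120,(x+.5)/5-.5+220)
P=lambda x,y,z:onz(p,a(x,y),z,o)
u=np.array([-.0349,.9994,0])
pt=P(311.5,260,.06);print(pt, 'width',(P(295.5,260,.06)-P(327.5,260,.06))@u, P(311.5,480,.06))
for c in (336,383): print('tab',P(c,180,.072),(pt-P(c,180,.072))@u)
print('ticks',[(pt-P(x,y,.05))@u for x,y in((33,145),(725,145),(263,145),(493,145))])
E
```

```text
[0.5894021  0.01338075 0.06      ] width 0.004023141146949594 [0.56083669 0.01237257 0.06      ]
tab [0.60023107 0.01088018 0.072     ] 0.0028770021870976993
tab [0.60042537 0.00539802 0.072     ] 0.0083626509708039
ticks [np.float64(-0.03614823427748527), np.float64(0.05357686684107434), np.float64(-0.006312503056659879), np.float64(0.023509480181382016)]
```

```bash
python3 -m crank '[[[0,0,0,0,0,0.0015,0],[0,0,0,0,0,0.0015,0],[0,0,0,0,0,0,0],[0,0,0,0,0,0,0],[0,0,0,0,0,0,0]]]'
python3 - <<'E'
from rig import robot
from h import *
o=robot.get_obs();print(o["position"],o["grip_width"],o["ft_force"])
p=robot.camera("wrist");pickle.dump((o,p),open("w8.pkl","wb"))
crop(p,120,240,220,380,5,"pics/w8c.png")
t=robot.camera("top");cv2.imwrite("pics/t8.png",t["img"][:,:,::-1])
E
```

```text
time: 16.85
position: [0.5465, 0.0098, 0.1065]
tool_rot: [-0.012, 0.708, -0.706, 0.012]
ft_force: [1.0, 9.2, 0.3]
grip_width: 0.0198
[0.54651853 0.00977212 0.10651734] 0.019766613112493153 [0.9657662  9.21602237 0.34574534]
```

View pics/w8c.png

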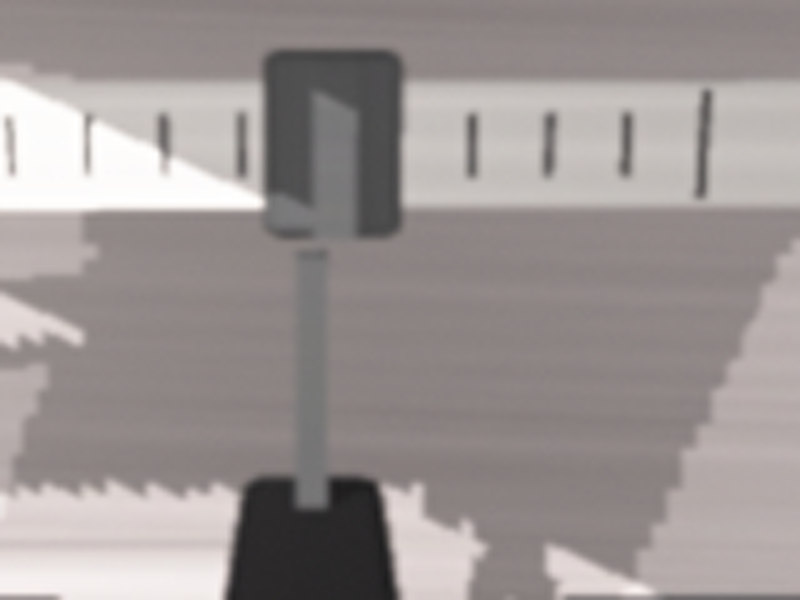

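View pics/t8.png

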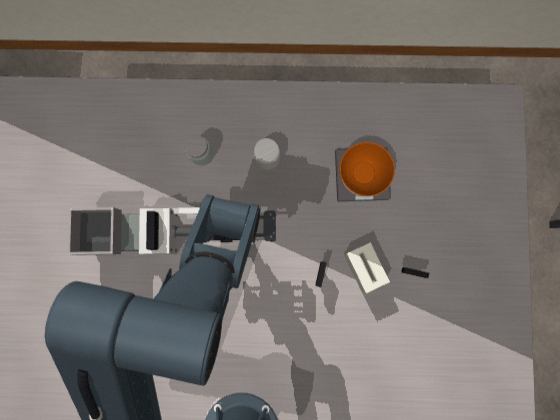

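```bash
python3 - <<'E'
from rig import robot
print(robot.hand_in(),robot.get_obs()["time"])
E
```

```text
the job is handed in; nothing more can be done
the job is handed in; nothing more can be done
```

The job is done and handed in at about 17 s. I lifted the largest blade out of the rack, lowered it into the feeder slot until it stopped, and let go. I then took the rod's black grip, drew it out about 49 mm, and was still holding it when I handed in.

Last checks:
- **Blade:** it met resistance at tool height 0.1154 m, the height worked out beforehand for fully home. The side and wrist pictures after release show its handle sitting on the block.
- **Rod:** in the last wrist picture the pointer (column 311.5 of the enlarged crop) and the mark's facing edge (about column 312.5) agree to about 0.2 mm.
- **Hold:** the grip force was set to 50 N against a spring pull of about 9 N, with the fingers closed on the grip at 19.8 mm.
- **Mark:** it stands at the same place against the ruler ticks as before the pull.
- **Bystanders:** the tin, jar and bowl stand where they were in the top picture.

No check failed. The measured tool position drifted 2–3 mm from where I expected it at times, within what the slot and the grasps allowed. The final alignment was read from the wrist picture, not from that position.

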